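# Unclamp a tube rack from a bench shaker and hold it up level

### The job

The shaking is over and the tubes have to be looked at. Press the tail of the sprung rack clamp on the shaker down until its catch holds it open by itself and take your hand off it, then grip the wire tube rack, lift it straight up about 10 cm above its place on the shaker and keep it there level and still - the program finishes while it is still holding the rack up. Never tip the rack, leave the clamp latched open, and leave the other things on the worktop where they are.

Things in the scene. Friction and masses are not known exactly. Their poses are not given: they have to be found in the camera images.
- shaker: Low white bench shaker, fixed, 166 (x) x 270 (y) mm; top of its metal deck 78 mm above the worktop (150 mm in x; y from -168 to +124 mm). Origin on the worktop below the deck; x points from the control panel to the back, y along the deck away from the clamp, z up. The tube rack stands on a 2 mm mat between four corner angles, 11 mm high, 3 mm play; the rack clamp stands at the -y end.
- rack_place (a point): Middle of the rack's place on the mat, 80 mm above the worktop, at (0, 22, 80) mm in the shaker's frame; same axes as the shaker. The standing rack's origin coincides with it.
- tube_rack: Blue wire rack with open tubes, 65 (x) x 185 (y) x 106 mm high overall, 0.15 to 0.31 kg, loose on the shaker. Origin mid underside, z up. Outside width 64 mm; long side wires (4 mm) at heights 39 and 69 mm, end posts 73 mm high. Grip across the 64 mm at mid length, finger tips 37 mm above its underside, so that the pads bear on both wires; nothing beside the long sides stands above 11 mm.
- rack_clamp (a joint): Sprung bell-crank clamp lever, rad. 0 = closed: its 72 mm crossbar lies 2 mm over the rack's end and the tail slants up. Grows as the tail is pressed down. Past about 0.48 a spring catch snaps over a pin on the lever; let go, the lever then stays at about 0.46, tail level, crossbar swung clear of the rack. Hard stop 0.56. Takes 2.5 N at first, about 8 N at the end; springs back if let go early.
- clamp_pad (a point): Centre of the top of the black ribbed pad, 32 x 30 mm, on the clamp's tail; moves with the lever. Closed, it stands about 166 mm above the worktop, 80 mm outward (-y of the shaker) from the pivot; latched, about 124 mm above the worktop.
- clamp_pivot (a point): Hinge axis of the clamp, 114 mm above the worktop at (0, -90, 114) mm in the shaker's frame; the axis lies along the shaker's x. The pad's top centre moves on an arc of 95 mm radius about it, downward and slightly outward.
- petri_0: Closed petri dish, 60 mm wide, 15 mm high, lying near the clamp end of the shaker; bystander. Origin in the middle of its underside.
- timer: White upright lab timer, 22 x 62 x 68 mm, near the free end of the shaker; bystander. Origin under its middle.
- jar_0: Clear sample jar with white lid, 63 mm wide, 98 mm high, at the right; bystander. Origin under its middle.
- jar_4: Clear sample jar without lid, 63 mm wide, 96 mm high, at the right; bystander. Origin under its middle.
- cup_3: White lidded sample cup, 66 mm wide, 105 mm high, at the right; bystander. Origin under its middle.
- jar_lid: Loose white jar lid with a tab, 52 mm wide, 26 mm high, at the right front; bystander. Origin under its middle.
- beaker: Glass beaker, 75 mm wide, 92 mm high, at the left; bystander. Origin under its middle.

How it is judged:
On the way, in this order (a step that is already met when the one before it is completed fails the run):
1. the clamp is latched open: it stays open by its catch with no finger on it (value of joint rack_clamp above 0.4 rad and contact force between rack_clamp and the arm below 0.05 N and contact force between rack_clamp and the fingers below 0.05 N), for 0.3 s.
2. the rack is held in the fingers clear above its place, level and still, for two seconds (z of tube_rack in the frame of rack_place between 0.07 and 0.14 m and horizontal distance between tube_rack and rack_place below 0.05 m and angle between tube_rack's own z axis and vertical below 0.08 rad and linear speed of tube_rack below 0.02 m/s and angular speed of tube_rack below 0.15 rad/s and contact force between tube_rack and the fingers above 1 N and contact force between tube_rack and shaker below 0.05 N and value of joint rack_clamp above 0.4 rad), for 2 s.
At the end, for the whole second after the job is handed in: The rack is held by the fingers (over 1 N) with its underside 70 to 140 mm above its place on the shaker and within 50 mm sideways of it, upright within 0.08 rad, moving slower than 20 mm/s and 0.15 rad/s, touching nothing of the shaker, and the clamp still latched open (joint over 0.40 rad) (all of step 2); the arm keeps its last pose, push and grip.
It fails at once if the rack is tipped by more than 0.2 rad (angle between tube_rack's own z axis and vertical above 0.2 rad).
It fails at once if another thing on the worktop is shifted by more than 30 mm or knocked over (distance of any of petri_0, timer, jar_0, jar_4, cup_3, jar_lid, beaker from where it was at the start of the episode above 0.03 m or angle between any of petri_0, timer, jar_0, jar_4, cup_3, jar_lid, beaker's own z axis and vertical above 0.5 rad).
It also fails if it takes over 51 s, if anything falls off the work surface, if the arm or the gripper's body presses on something with over 40 N, if the wrist force passes 120 N, or if a joint passes its speed limit or range.

### The arm

A 6-joint arm with a two-finger parallel gripper is mounted at the origin on a cart in front of the work surface, level with it; the furniture and walls round the work are solid. World frame = base frame: x ahead of the robot, y to its left, z up, the work surface at z = 0. Lengths are in m, angles in rad, forces in N, time in s.
With the tool pointing down it reaches from about 0.25 to 0.775 m from the base axis. Payload 4 kg.
Tool frame: the origin (TCP) lies midway between the tips of the shut fingers; the grasp point (between the pads) lies 19 mm behind it (robot.tcp_to_grasp is the z of the grasp point in the tool frame, in m); z points along the fingers, y is the line along which they close (so a half turn about z gives the same grasp; the last joint's range is limited). The gripper opens to 94 mm and grips with 3 to 60 N. Pads are 16 mm wide; open, the fingers measure 119 mm over their backs; the gripper's body (75 mm by 177 mm) begins 78 mm behind the grasp point.
Start: joints at [-1.237, 0.087, 1.371, -0, 1.684, -0.103], TCP at [0.233, -0.498, 0.206] pointing down, gripper open.
Joint ranges: [-3.1, 3.1], [-0.76, 2.03], [0.27, 2.55], [-1.08, 4.22], [0.17, 2.65], [-2.57, 2.57]. Speed limits (rad/s): [2.79, 2.79, 3.14, 3.14, 3.14, 3.14].

### API

Orientations are given as [roll, pitch, yaw] about the fixed x, y, z axes, in that order (R = Rz(yaw) Ry(pitch) Rx(roll)).
In Python, from bench import robot gives the robot as it stands. The module is installed in compiled form; this text tells all that it offers.
- The arm moves only by the tool move_arm, never from a script. Its argument "motion" is one flat list of numbers, 7 for each row, row after row: the turn, a rotation vector about the tool's x, y, z in units of 45 degrees (1.0 is 45 degrees), then the shift along the tool's x, y, z in units of 100 mm (1.0 is 100 mm), then the opening, from 0 (shut) to 1 (fully open). A call has 1 to 12 rows; each row shifts and turns the commanded pose from where the row before left it, along the tool's axes as they then stand; what a row does not reach is not made up. A row lasts 1/12 s, in which the tool goes at most 41.7 mm and 7.16 degrees, less where a joint would pass 70% of its speed; a pose out of reach is approached as far as the arm can. A call with a number of a shift or a turn outside -1 to 1 is refused whole. A call with a gripper value outside its range is refused whole. The fingers move at their own pace and stop on an object; the grip force is fixed at half the most. Time passes only in rows, so rows that do not move let the fingers close. It gives the time, the measured TCP pose, the force, the opening and the grip force at its end, in the units of the state.
- robot.get_obs(): the state, without advancing time (a new reading comes with each control period).
- robot.snapshot(name): name is "scene" or "top" or "wrist"; returns the picture (384x512x3 uint8, red, green, blue); there is no depth.
- robot.get_calibration(name): a dict with "fx", "fy", "cx", "cy" (pixels), "R" (3x3) and "t" (3): a world point X has camera coordinates R X + t. Camera axes: x right, y down, z forward; pixel columns grow to the right and rows downward; lengths in m; the calibration is good to about 2 mm. A picture is of the moment at which its call begins: read the wrist's pose just before it. get_calibration takes no time and is no camera call; for the wrist camera it gives the pose at the moment of the call.
- robot.close_job(): hands the job in; it is judged then, once.
The state is a dict: "time": time; "joint_positions": joint angles; "qvel": joint speeds; "joint_torque": joint torques, N m; "tool_pos": TCP position; "ee_rot": TCP orientation; "wrist_force": force on the tool from outside, world axes, zero at the start; "wrist_torque": the same for the moment, N m; "width": finger opening in m; "finger_force": force on a finger pad.
Only numpy, scipy, OpenCV 4.12 (cv2) and the standard library are available. Lean on these libraries where they do the work, as an engineer would, in place of code of your own. Each camera call takes 0.05 s, during which the arm holds its last target. There are 200 camera calls.

## Working session

There is one attempt and no reset: what is moved stays moved. The work goes in short steps, Python scripts to look and compute and a tool call to move; the robot and the scene stay as the last step left them, time stands still between calls to the robot, and variables do not carry over. Pictures are saved under pics/ and viewed, at most 10 in all, crops included, and the job is handed in when it is done.

Besides the shell and the picture viewer there is one more tool, called after ">>>" as name(argument=value, ...) on one line, values as JSON. move_arm: Moves the arm, as the interface text tells. Shifts and turns lie within -1 to 1; 1 stands for 100 mm of shift or 45 degrees of turn. Its arguments: {"type":"object","properties":{"motion":{"type":"array","items":{"type":"number"}}},"required":["motion"]}

```bash
mkdir -p pics; python3 - <<'E'
from bench import robot
import cv2
for n in ("scene","top"):
    cv2.imwrite(f"pics/{n}0.png",robot.snapshot(n)[:,:,::-1])
    c=robot.get_calibration(n);print(n,c)
o=robot.get_obs();print(o["time"],o["tool_pos"],o["ee_rot"],o["width"],robot.tcp_to_grasp)
E
```

```text
scene {'fx': 412.10527191465945, 'fy': 412.10527191465945, 'cx': 259.3106668242739, 'cy': 192.2212793655792, 'R': array([[-0.87735304, -0.47941908,  0.02022379],
       [-0.32643099,  0.56542735, -0.75745278],
       [ 0.35170223, -0.67115517, -0.65257665]]), 't': array([0.41339678, 0.2510064 , 1.3907182 ])}
top {'fx': 456.25101117425567, 'fy': 456.25101117425567, 'cx': 251.13423342217195, 'cy': 191.1259714610109, 'R': array([[-0.28487283, -0.95856418,  0.00147606],
       [-0.90215232,  0.26758686, -0.33840577],
       [ 0.32398868, -0.09773424, -0.94099913]]), 't': array([0.15229431, 0.47732298, 1.47467082])}
0.1 [ 0.2325221  -0.49790932  0.20443722] [-3.13966898e+00 -2.12017849e-04  4.36823901e-01] 0.09390873607767791 -0.0188
```

View pics/scene0.png

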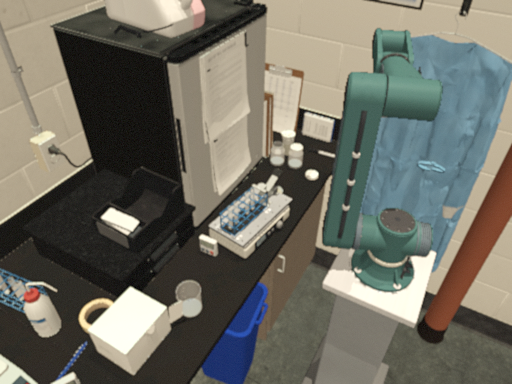

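View pics/top0.png

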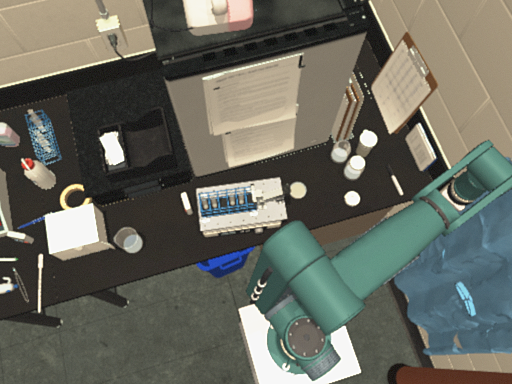

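```bash
python3 - <<'E'
import cv2
a=cv2.imread("pics/top0.png")[165:255,175:315]; cv2.imwrite("pics/topc.png",cv2.resize(a,None,fx=5.7,fy=5.7,interpolation=cv2.INTER_CUBIC))
a=cv2.imread("pics/scene0.png")[165:265,190:320]; cv2.imwrite("pics/scenec.png",cv2.resize(a,None,fx=6,fy=6,interpolation=cv2.INTER_CUBIC))
E
```

```text
(no output)
```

View pics/topc.png

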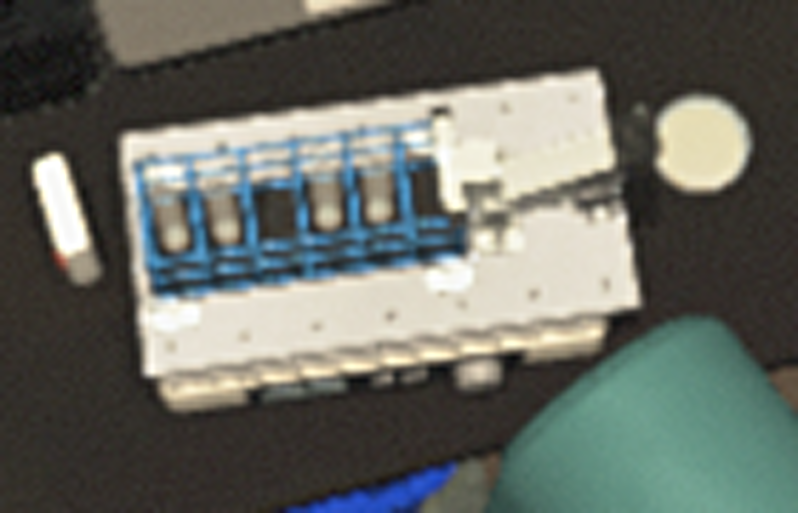

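View pics/scenec.png

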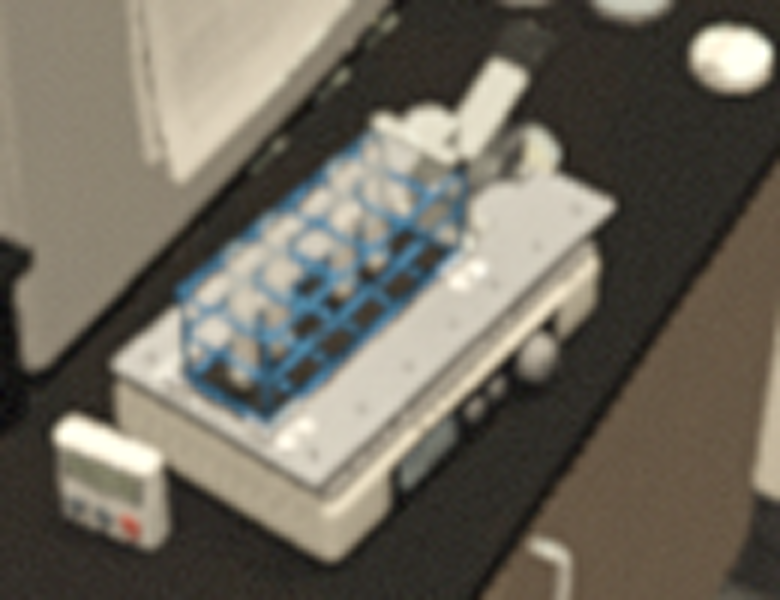

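```bash
cat > h.py <<'E'
import numpy as np, cv2
from scipy.optimize import least_squares
from bench import robot
def proj(n,X,c=None):
    c=c or robot.get_calibration(n); p=np.atleast_2d(X)@np.array(c["R"]).T+c["t"]
    return np.c_[c["fx"]*p[:,0]/p[:,2]+c["cx"],c["fy"]*p[:,1]/p[:,2]+c["cy"]]
def W(s,P):
    P=np.atleast_2d(P)/1000.; c,d=np.cos(s[2]),np.sin(s[2])
    return np.c_[s[0]+c*P[:,0]-d*P[:,1], s[1]+d*P[:,0]+c*P[:,1], P[:,2]]
E
python3 - <<'E'
from h import *
top=np.array([(122,132),(598,70),(641,303),(150,375)])/5.7+[175,165]
T=[(75,124,78),(75,-168,78),(-75,-168,78),(-75,124,78)]
sc=np.array([(320,490),(115,365),(615,205)])/6+[190,165]
S=[(-75,124,78),(75,124,78),(-75,-168,78)]
f=lambda s:np.r_[(proj("top",W(s,T))-top).ravel(),(proj("scene",W(s,S))-sc).ravel()]
r=least_squares(f,[.5,-.1,0]);print(r.x,f(r.x).round(1))
s=r.x
print(W(s,[(0,22,80),(0,-90,114),(0,-170,166),(0,-185,124)]))
print(np.hypot(*W(s,[(0,22,80),(0,-180,124)])[:,:2].T))
# petri centre on top rim plane
c=robot.get_calibration("top")
def pix2(n,uv,z):
    c=robot.get_calibration(n);R=np.array(c["R"]);d=R.T@[(uv[0]-c["cx"])/c["fx"],(uv[1]-c["cy"])/c["fy"],1];o=-R.T@c["t"];return o+d*(z-o[2])/d[2]
print("petri",pix2("top",(175+703/5.7,165+143/5.7),.015))
print("padtop?",pix2("top",(175+640/5.7,165+160/5.7),.166), pix2("scene",(190+525/6,165+42/6),.166))
E
```

```text
[ 0.4733218   0.07651524 -0.14280389] [-0.4  0.5 -0.1 -0.1 -0.1  0.2 -0.6 -0.2  0.3 -1.   0.1 -0.3  0.3 -0.3]
[[ 0.47645282  0.09829129  0.08      ]
 [ 0.46051309 -0.01256864  0.114     ]
 [ 0.44912756 -0.09175431  0.166     ]
 [ 0.44699278 -0.10660162  0.124     ]]
[0.48648583 0.4590996 ]
petri [ 0.48015607 -0.15989654  0.015     ]
padtop? [ 0.43295156 -0.09083215  0.166     ] [ 0.44982979 -0.09224198  0.166     ]
```

>>> move_arm(motion=[0,0,-0.14,0,0,-0.06,0,0,0,-0.14,0,0,-0.06,0,0,0,-0.14,0,0,-0.06,0,0,0,-0.14,0,0,-0.06,0,0,0,-0.14,0,0,-0.06,0,0,0,-0.14,0,0,-0.06,0,0,0,-0.14,0,0,-0.06,0,0,0,-0.14,0,0,-0.06,0,0,0,-0.14,0,0,-0.06,0])

```text
time: 0.85
tool_pos: [0.2326, -0.4981, 0.2591]
ee_rot: [-3.141, -0.001, 1.432]
wrist_force: [0.2, -0.2, 0.6]
width: 0.0374
finger_force: 0.0
```

>>> move_arm(motion=[0,0,0,0.356,0.13,0,0,0,0,0,0.356,0.13,0,0,0,0,0,0.356,0.13,0,0,0,0,0,0.356,0.13,0,0,0,0,0,0.356,0.13,0,0,0,0,0,0.356,0.13,0,0,0,0,0,0.356,0.13,0,0,0,0,0,0.356,0.13,0,0,0,0,0,0.356,0.13,0,0,0,0,0,0.356,0.13,0,0,0,0,0,0.356,0.13,0,0,0,0,0,0.356,0.13,0,0])

```text
time: 1.85
tool_pos: [0.4488, -0.0962, 0.2591]
ee_rot: [-3.141, 0.0, 1.426]
wrist_force: [-0.1, -0.0, -0.2]
width: 0.0003
finger_force: 0.0
```

```bash
cat > st.py <<'E'
from h import *
s=[0.4733218,0.07651524,-0.14280389]
o=robot.get_obs();p=o["tool_pos"];c,d=np.cos(s[2]),np.sin(s[2]);e=p[:2]-s[:2]
print("t",o["time"],"tcp in shaker mm",np.round([1000*(c*e[0]+d*e[1]),1000*(-d*e[0]+c*e[1]),1000*p[2]],1),"rpy",np.round(o["ee_rot"],3),"yaw target",round(s[2]+np.pi/2,3),"F",np.round(o["wrist_force"],2),"w",round(o["width"],4),"ff",o["finger_force"],"q",np.round(o["joint_positions"],2))
E
python3 - <<'E'
import st
from h import *
im=robot.snapshot("scene")[130:250,200:330,::-1]
w=robot.snapshot("wrist")[:,:,::-1]
im=cv2.resize(im,(416,384),interpolation=cv2.INTER_CUBIC)
v=np.hstack([w,im]);cv2.imwrite("pics/a.png",cv2.resize(v,(800,331)))
E
```

```text
t 1.85 tcp in shaker mm [   0.3 -174.4  259.1] rpy [-3.141  0.     1.426] yaw target 1.428 F [-0.11 -0.01 -0.21] w 0.0003 ff 0.0 q [-0.33 -0.12  1.47 -0.    1.79 -0.19]
```

View pics/a.png

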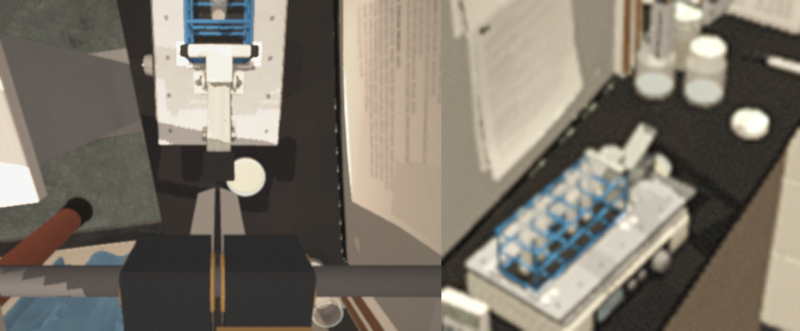

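>>> move_arm(motion=[0,0,0,0,0,0.25,0,0,0,0,0,0,0.25,0,0,0,0,0,0,0.2,0,0,0,0,0,0,0.1,0,0,0,0,0,0,0.1,0,0,0,0,0,0,0.1,0,0,0,0,0,0,0.1,0,0,0,0,-0.01,0,0.1,0,0,0,0,-0.01,0,0.04,0,0,0,0,0,0,0,0])

```text
time: 2.78
tool_pos: [0.4498, -0.1022, 0.1375]
ee_rot: [3.136, 0.003, 1.425]
wrist_force: [0.7, -1.7, 5.0]
width: 0.0007
finger_force: 2.0
```

```bash
python3 st.py
```

```text
t 2.7833 tcp in shaker mm [   2.1 -180.3  137.5] rpy [3.136e+00 3.000e-03 1.425e+00] yaw target 1.428 F [ 0.68 -1.69  4.98] w 0.0007 ff 1.9912771598319523 q [-0.35 -0.09  1.69 -0.    1.54 -0.2 ]
```

>>> move_arm(motion=[0,0,0,0,0,0.04,0,0,0,0,0,0,0.04,0,0,0,0,0,0,0.04,0,0,0,0,0,0,0.03,0,0,0,0,0,0,0.03,0,0,0,0,0,0,0,0,0,0,0,0,0,0,0])

```text
time: 3.37
tool_pos: [0.4498, -0.1028, 0.1204]
ee_rot: [3.136, 0.005, 1.425]
wrist_force: [-1.0, -4.5, 7.1]
width: 0.0007
finger_force: 3.6
```

```bash
python3 st.py
```

```text
t 3.3667 tcp in shaker mm [   2.2 -180.8  120.4] rpy [3.136 0.005 1.425] yaw target 1.428 F [-1.   -4.48  7.08] w 0.0007 ff 3.5975374979898334 q [-0.34 -0.08  1.71 -0.    1.51 -0.2 ]
```

>>> move_arm(motion=[0,0,0,0,0,0.02,0,0,0,0,0,0,0.02,0,0,0,0,0,0,0,0,0,0,0,0,0,0,0])

```text
time: 3.7
tool_pos: [0.4498, -0.1029, 0.1166]
ee_rot: [3.136, 0.005, 1.425]
wrist_force: [-1.3, -4.4, 7.5]
width: 0.0004
finger_force: 3.8
```

```bash
python3 st.py
```

```text
t 3.7 tcp in shaker mm [   2.3 -181.   116.6] rpy [3.136 0.005 1.425] yaw target 1.428 F [-1.26 -4.38  7.5 ] w 0.0004 ff 3.824261601548642 q [-0.34 -0.08  1.72 -0.    1.5  -0.2 ]
```

>>> move_arm(motion=[0,0,0,0,0,0.015,0,0,0,0,0,0,0,0,0,0,0,0,0,0,0])

```text
time: 3.95
tool_pos: [0.4498, -0.103, 0.1154]
ee_rot: [3.136, 0.005, 1.425]
wrist_force: [-2.3, -4.4, 8.4]
width: 0.0003
finger_force: 4.3
```

>>> move_arm(motion=[0,0,0,0,0,-0.03,0,0,0,0,0,0,-0.03,0,0,0,0,0,0,-0.04,0,0,0,0,0,0,-0.1,0,0,0,0,0,0,0,0])

```text
time: 4.37
tool_pos: [0.4494, -0.1005, 0.1344]
ee_rot: [3.138, 0.0, 1.426]
wrist_force: [0.7, -0.2, 0.3]
width: 0.0004
finger_force: 0.0
```

```bash
python3 st.py
```

```text
t 4.3667 tcp in shaker mm [   1.5 -178.6  134.4] rpy [3.138 0.    1.426] yaw target 1.428 F [ 0.7  -0.19  0.27] w 0.0004 ff 0.0 q [-0.34 -0.09  1.69  0.    1.54 -0.2 ]
```

>>> move_arm(motion=[0,0,0,0,0,-0.28,0,0,0,0,0,0,-0.28,0,0,0,0,0,0,-0.28,0,0,0,0,0,0,-0.28,0,0,0,0,0.334,0,0,1,0,0,0,0.334,0,0,1,0,0,0,0.334,0,0,1,0,0,0,0.334,0,0,1,0,0,0,0.334,0,0,1,0,0,0,0.334,0,0,1,0,0,0,0,0,0,1,0,0,0,0,0,0,1])

```text
time: 5.37
tool_pos: [0.4766, 0.0997, 0.2432]
ee_rot: [-3.14, 0.0, 1.43]
wrist_force: [1.0, -0.1, -0.1]
width: 0.0501
finger_force: 0.0
```

```bash
python3 - <<'E'
import st
from h import *
w=robot.snapshot("wrist")[:,:,::-1]
im=cv2.resize(robot.snapshot("scene")[130:250,200:330,::-1],(416,384),interpolation=cv2.INTER_CUBIC)
c=robot.get_calibration("wrist")
pts=W(st.s,[(-32,22,149),(32,22,149),(0,22,149),(0,-70.5,153),(0,114.5,153)])
print(proj("wrist",pts,c).round(1))
cv2.imwrite("pics/b.png",cv2.resize(np.hstack([w,im]),(800,331)))
E
```

```text
t 5.3667 tcp in shaker mm [ -0.   23.5 243.2] rpy [-3.14  0.    1.43] yaw target 1.428 F [ 0.97 -0.12 -0.1 ] w 0.0501 ff 0.0 q [ 0.09 -0.06  1.44  0.    1.76  0.23]
[[214.2 187.7]
 [290.3 187.6]
 [252.2 187.7]
 [252.4 287.7]
 [252.   71.4]]
```

View pics/b.png

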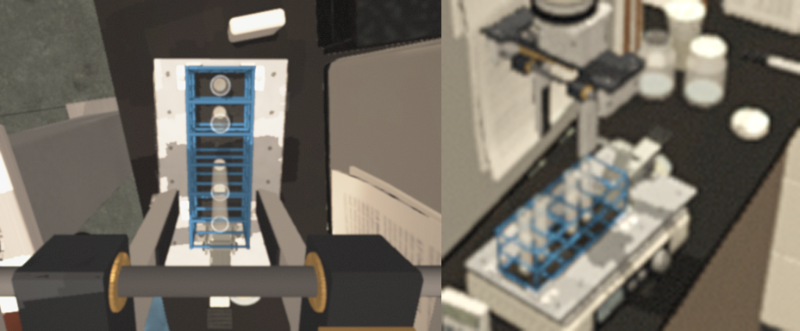

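>>> move_arm(motion=[0,0,0,-0.015,0.015,0,1,0,0,0,0,0,0,1,0,0,0,0,0,0,1,0,0,0,0,0,0.2,1,0,0,0,0,0,0.2,1,0,0,0,0,0,0.2,1,0,0,0,0,0,0.2,1,0,0,0,0,0,0.2,1,0,0,0,0,0,0.1,1,0,0,0,0,0,0.1,1,0,0,0,0,0,0.06,1,0,0,0,0,0,0,1])

```text
time: 6.47
tool_pos: [0.4779, 0.0963, 0.1171]
ee_rot: [-3.14, 0.0, 1.426]
wrist_force: [-0.3, 0.2, 1.2]
width: 0.094
finger_force: 0.0
```

```bash
python3 - <<'E'
import st
from h import *
w=robot.snapshot("wrist")[:,:,::-1]
im=cv2.resize(robot.snapshot("scene")[130:250,200:330,::-1],(416,384),interpolation=cv2.INTER_CUBIC)
cv2.imwrite("pics/c.png",cv2.resize(np.hstack([w,im]),(800,331)))
E
```

```text
t 6.4667 tcp in shaker mm [  1.7  20.2 117.1] rpy [-3.14   0.     1.426] yaw target 1.428 F [-0.28  0.2   1.2 ] w 0.094 ff 0.0 q [ 0.08 -0.02  1.65 -0.    1.51  0.23]
```

View pics/c.png

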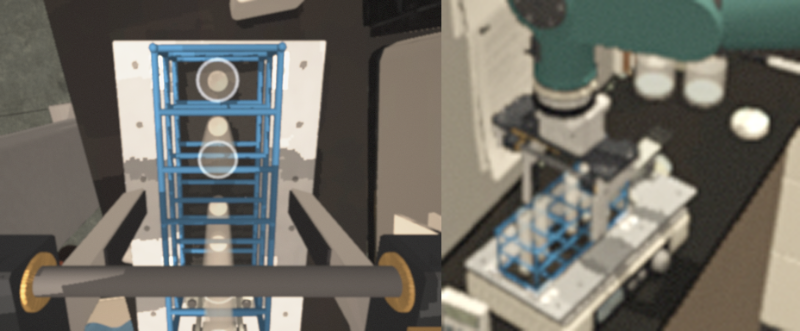

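Fingers straddle the rack: fingers at about columns 145 and 288, rack edges at 155 and 283, so it is centred and the deck is clear. Closing now.

>>> move_arm(motion=[0,0,0,0.018,0,0,0.8,0,0,0,0,0,0,0.72,0,0,0,0,0,0,0.68,0,0,0,0,0,0,0.6,0,0,0,0,0,0,0.4,0,0,0,0,0,0,0,0,0,0,0,0,0,0,0,0,0,0,0,0,0,0,0,0,0,0,0,0])

```text
time: 7.32
tool_pos: [0.4787, 0.0984, 0.1183]
ee_rot: [3.141, -0.0, 1.426]
wrist_force: [-0.4, 0.2, 2.0]
width: 0.0631
finger_force: 30.0
```

```bash
python3 st.py
```

```text
t 7.3167 tcp in shaker mm [  2.2  22.4 118.3] rpy [ 3.141 -0.     1.426] yaw target 1.428 F [-0.39  0.19  1.99] w 0.0631 ff 30.000149309635162 q [ 0.09 -0.02  1.65  0.    1.51  0.23]
```

Gripped at 63 mm with 30 N. Lifting slowly 100 mm.

>>> move_arm(motion=[0,0,0,0,0,-0.03,0,0,0,0,0,0,-0.05,0,0,0,0,0,0,-0.08,0,0,0,0,0,0,-0.11,0,0,0,0,0,0,-0.13,0,0,0,0,0,0,-0.13,0,0,0,0,0,0,-0.13,0,0,0,0,0,0,-0.13,0,0,0,0,0,0,-0.11,0,0,0,0,0,0,-0.07,0,0,0,0,0,0,-0.04,0,0,0,0,0,0,-0.02,0])

```text
time: 8.32
tool_pos: [0.4788, 0.0984, 0.2218]
ee_rot: [3.141, -0.0, 1.426]
wrist_force: [0.5, -0.8, -2.9]
width: 0.063
finger_force: 30.0
```

>>> move_arm(motion=[0,0,0,0,0,0,0,0,0,0,0,0,0,0,0,0,0,0,0,0,0,0,0,0,0,0,0,0,0,0,0,0,0,0,0,0,0,0,0,0,0,0,0,0,0,0,0,0,0,0,0,0,0,0,0,0,0,0,0,0,0,0,0,0,0,0,0,0,0,0,0,0,0,0,0,0,0,0,0,0,0,0,0,0])

```text
time: 9.32
tool_pos: [0.4786, 0.0983, 0.221]
ee_rot: [3.142, 0.0, 1.426]
wrist_force: [-0.2, 0.3, -3.2]
width: 0.0629
finger_force: 30.0
```

```bash
python3 - <<'E'
import st
from h import *
w=robot.snapshot("wrist")[:,:,::-1]
im=cv2.resize(robot.snapshot("scene")[120:240,200:330,::-1],(416,384),interpolation=cv2.INTER_CUBIC)
cv2.imwrite("pics/d.png",cv2.resize(np.hstack([w,im]),(800,331)))
E
```

```text
t 9.3167 tcp in shaker mm [  2.1  22.4 221. ] rpy [3.142 0.    1.426] yaw target 1.428 F [-0.18  0.29 -3.18] w 0.0629 ff 29.99888241291046 q [ 0.09 -0.05  1.48 -0.    1.71  0.23]
```

View pics/d.png

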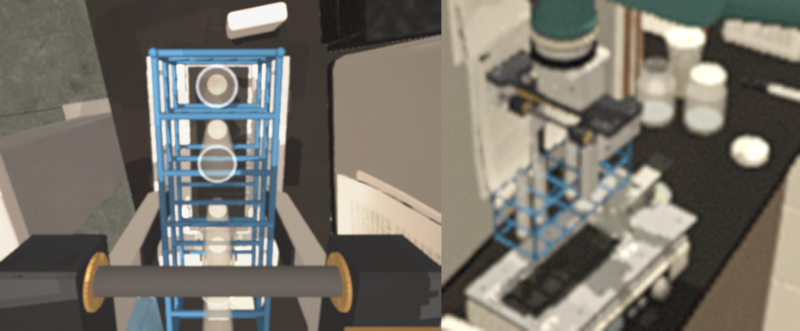

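The rack hangs level about 103 mm up (its far end at row 51 is explained by the 2 mm grip shift), and the clamp is still open. I'll hold it a little longer.

>>> move_arm(motion=[0,0,0,0,0,0,0,0,0,0,0,0,0,0,0,0,0,0,0,0,0,0,0,0,0,0,0,0,0,0,0,0,0,0,0,0,0,0,0,0,0,0,0,0,0,0,0,0,0,0,0,0,0,0,0,0,0,0,0,0,0,0,0,0,0,0,0,0,0,0,0,0,0,0,0,0,0,0,0,0,0,0,0,0])

```text
time: 10.42
tool_pos: [0.4786, 0.0984, 0.221]
ee_rot: [3.142, 0.0, 1.426]
wrist_force: [-0.7, -0.1, -2.8]
width: 0.0633
finger_force: 30.0
```

>>> move_arm(motion=[0,0,0,0,0,0,0,0,0,0,0,0,0,0,0,0,0,0,0,0,0,0,0,0,0,0,0,0,0,0,0,0,0,0,0,0,0,0,0,0,0,0,0,0,0,0,0,0,0,0,0,0,0,0,0,0,0,0,0,0,0,0,0,0,0,0,0,0,0,0,0,0,0,0,0,0,0,0,0,0,0,0,0,0])

```text
time: 11.42
tool_pos: [0.4786, 0.0983, 0.221]
ee_rot: [3.142, 0.0, 1.426]
wrist_force: [-0.9, -0.2, -1.7]
width: 0.0628
finger_force: 30.0
```

```bash
python3 -c "
import st
from bench import robot
print(robot.close_job())"
```

```text
t 11.4167 tcp in shaker mm [  2.1  22.4 221. ] rpy [3.142 0.    1.426] yaw target 1.428 F [-0.86 -0.18 -1.68] w 0.0628 ff 29.998880177736282 q [ 0.09 -0.05  1.48 -0.    1.71  0.23]
the job is handed in; nothing more can be done
None
```

The clamp is latched open, and the rack is held level and still about 103 mm above its place with a 30 N grip; I handed the job in at 11.4 s, and no verdict came back.

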